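Stand the orange-capped culture flask back up and start the timer

TASK

Two culture flasks lean on their tilt rests. With the fingertips, push gently against the overhanging side of the orange-capped flask, from the side it leans towards, until it stands upright by itself on the base plate of its rest, without pinching, lifting or carrying it; then press the green key of the bench timer fully down once it stands still, and let go. Leave the blue-capped flask leaning and do not disturb the other things.

Things in the scene. Friction and masses are not known exactly. Their poses are not given: they have to be found in the camera images.
- orange_flask: Clear culture flask, orange cap and bands, loose, 0.09 to 0.16 kg. Body 44 mm (own x) x 80 (own y) x 86 tall, 36 x 60 shoulder to 94, cap 32 in diameter from 104 to 138. Origin: centre of foot; own z from foot to cap. Centre of mass about 50 mm up. Starts leaning 36 deg to its own -x side, on one bottom edge (own x = -22) and on the wire bar of its rest.
- orange_flask_cap (a point): Centre of the orange cap's top face, 138 mm from the foot. Leaning, the cap's lowest rear rim is about 122 mm above the table; upright, the cap spans 112 to 146 mm. Pushed back to less than about 23 degrees from upright, the flask drops onto its foot by itself; a hard push topples it over the far side. Upright, its foot is 8 mm above the table.
- blue_flask: Clear culture flask, blue cap and bands, loose, 0.12 kg. Body 44 mm (own x) x 80 (own y) x 86 tall, 36 x 60 shoulder to 94, cap 32 in diameter from 104 to 138. Origin: centre of foot; own z from foot to cap. Centre of mass about 50 mm up. Starts leaning 36 deg to its own -x side, on one bottom edge (own x = -22) and on the wire bar of its rest.
- rest_a: Fixed tilt rest of the orange flask, one of two alike. White base plate 140 (x) x 104 (y) x 8 mm, from x = -85 to +55; steel wire bar along y, 8 mm thick, axis 40 mm to -x of the origin, 56 mm above the table. Origin: on the table, below the bottom edge on which its flask leans. The flask leans to this frame's -x, roughly towards the robot; its cap overhangs the bar.
- rest_b: Fixed tilt rest of the blue flask, one of two alike. White base plate 140 (x) x 104 (y) x 8 mm, from x = -85 to +55; steel wire bar along y, 8 mm thick, axis 40 mm to -x of the origin, 56 mm above the table. Origin: on the table, below the bottom edge on which its flask leans. The flask leans to this frame's -x, roughly towards the robot; its cap overhangs the bar.
- rest_a_stand (a point): Point on the top of rest_a's base plate (8 mm above the table), 22 mm to +x of the rest's origin: where the middle of the foot comes when its flask is stood up about the edge on which it leans.
- timer: Fixed grey bench timer, 80 (x) x 64 (y) x 26 mm tall, with a dark display on its +x half and the green key on its -x half. Origin: centre of its underside.
- start_key_top (a point): Centre of the top face of the round green key, 24 mm in diameter, in a black collar on the timer's top. It is pressed straight down.
- start_key (a joint): Travel of the green key, m: 0 up, 0.006 fully down (about 4 N). A spring lifts it again.
- amber_bottle: Loose amber bottle, 60 mm in diameter, 140 mm tall. Bystander. Origin: centre of underside.
- white_jar: Loose white jar with a red lid, 56 mm in diameter, 70 mm tall. Bystander. Origin: centre of underside.
- dish: Loose small round white-lidded dish, 62 mm in diameter, 16 mm tall. Bystander. Origin: centre of underside.
- beaker: Loose glass beaker, 70 mm in diameter, 90 mm tall. Bystander. Origin: centre of underside.
Things that resemble listed ones, but are neither listed nor needed, are in the scene too. Leave any brown look-alike of the rest_a alone.

How it is judged:
By the outcome, as a careful person would: the job done as asked, in the order asked, and still so for the second after the job is handed in, with the robot touching nothing.
It also fails if it takes over 48 s, if anything falls off the work surface, if the arm or the gripper's body presses on something with over 40 N, if the wrist force passes 120 N, or if a joint passes its speed limit or range.

ROBOT

A 6-joint arm with a two-finger parallel gripper is mounted at the origin on the work surface. World frame = base frame: x ahead of the robot, y to its left, z up, the work surface at z = 0. Lengths are in m, angles in rad, forces in N, time in s.
With the tool pointing down it reaches from about 0.375 to 0.925 m from the base axis. Payload 5.7 kg.
Tool frame: the origin (TCP) lies at the very end of the fingers, on their centre line; the grasp point (between the pads) lies bot.grasp_offset behind it (bot.grasp_offset is the distance from the TCP to the grasp point, in m); z points along the fingers, y is the direction in which the jaws open and shut (so a half turn about z gives the same grasp; the last joint's range is limited). The gripper opens to 88 mm and grips with 3 to 60 N. Pads are 20 mm wide; open, the fingers measure 115 mm over their backs; the gripper's body (75 mm by 178 mm) begins 61 mm behind the grasp point.
Start: joints at [-1.335, 0.359, 1.51, -0, 1.272, -0.115], TCP at [0.206, -0.563, 0.223] pointing down, gripper open.
Joint ranges: [-2.97, 2.97], [-1.01, 2.36], [0.21, 2.38], [-0.96, 4.11], [0.2, 2.71], [-2.98, 2.98]. Speed limits (rad/s): [2.39, 2.39, 3.14, 3.14, 3.14, 3.14].

INTERFACE

Orientations are given as a unit quaternion [x, y, z, w].
In Python, from cell import bot gives the robot as it stands.
- The arm moves only by the tool move_arm, never from a script. Its argument "rows" is a list that holds one entry, the list of rows, each a list of 4 numbers: the shift along the tool's x, y, z in cm, then the turn about the tool's z in rad. A call has 1 to 5 rows; each row shifts and turns the commanded pose from where the row before left it, along the tool's axes as they then stand; what a row does not reach is not made up. A row lasts 1/12 s, in which the tool goes at most 41.7 mm and 7.16 degrees, less where a joint would pass 70% of its speed; a pose out of reach is approached as far as the arm can. A call with a gripper value outside its range is refused whole. "jaw" is the opening in per cent of the stroke, from 0 (shut) to 100 (fully open), set as the call begins (left out, the last holds). The fingers move at their own pace and stop on an object; "force" is the grip in N (left out, the last holds). Time passes only in rows, so rows that do not move let the fingers close. It gives the time, the measured TCP pose, the force and the opening at its end, in the units of the state.
- bot.state(): the state, without advancing time (a new reading comes with each control period).
- bot.camera(name): name is "side" or "top" or "wrist"; returns (picture, depth): 400x640x3 uint8, red, green, blue; 400x640 float32, m along the optical axis (not along the pixel's ray), 0 where there is no reading.
- bot.calibration(name): a dict with "intrinsics" (3x3 intrinsics, pixels), "view" (4x4, takes a point from world to camera coordinates). Camera axes: x right, y down, z forward; pixel columns grow to the right and rows downward; lengths in m; the calibration is good to about 2 mm. A picture is of the moment at which its call begins: read the wrist's pose just before it. calibration takes no time and is no camera call; for the wrist camera it gives the pose at the moment of the call.
- bot.finish_job(): hands the job in, once; it reports no verdict.
Trained networks look in the newest picture that a camera, given by its name, has taken for a name from the list of things; names that differ only in an ending like _2 or _b are one class to them, and where a whole thing is asked for, a point or a joint stands for the part that bears it (a point fixed in the world has none). Each returns a list of dicts, best first, with "conf" (0 to 1); they miss things now and then, are a little off and sometimes report something else, mostly with a low value. They report only what shows in the picture. A call takes as long as a camera call. They do not tell look-alikes from the thing itself.
- bot.silhouettes(label, camera): "pixels" (400x640 bool, what is visible of it) and "location" ([column, row] in pixels, amid what is visible of it).
The state is a dict: "clock": time; "q": joint angles; "qd": joint speeds; "joint_efforts": joint torques, N m; "eef_pos": TCP position; "tcp_rot": TCP orientation; "ft_force": force on the tool from outside, world axes, zero at the start; "moment": the same for the moment, N m; "width": opening from 0.0 (shut) to 1.0 (fully open).
Only numpy, scipy, OpenCV 4.12 (cv2) and the standard library are available. Lean on these libraries where they do the work, as an engineer would, in place of code of your own. Each camera call takes 0.05 s, during which the arm holds its last target. There are 200 camera calls.

## Working session

There is one attempt and no reset: what is moved stays moved. The work goes in short steps, Python scripts to look and compute and a tool call to move; the robot and the scene stay as the last step left them, time stands still between calls to the robot, and variables do not carry over. Pictures are saved under pics/ and viewed, about 8 in all and at most 12, crops included, and the job is handed in when it is done.

Besides the shell and the picture viewer there is one more tool, called after "Emit:" by a JSON object that holds its "name" and its "arguments", one argument or row to a line. move_arm: Moves the arm, as the interface text tells. Its arguments: {"type":"object","properties":{"rows":{"type":"array","items":{"type":"array","items":{"type":"array","items":{"type":"number"}}}},"jaw":{"type":"number"},"force":{"type":"number"}},"required":["rows"]}

```bash
mkdir -p pics; ls; cat > h.py <<'E'
import numpy as np, cv2
from cell import bot
def world(name,depth,uv):
    c=bot.calibration(name);K=np.array(c['intrinsics']);T=np.linalg.inv(np.array(c['view']))
    uv=np.atleast_2d(uv).astype(int);d=depth[uv[:,1],uv[:,0]]
    p=np.c_[(uv[:,0]-K[0,2])/K[0,0]*d,(uv[:,1]-K[1,2])/K[1,1]*d,d]
    return (p@T[:3,:3].T+T[:3,3])[d>0]
def pix(name,P):
    c=bot.calibration(name);K=np.array(c['intrinsics']);V=np.array(c['view'])
    p=np.atleast_2d(P)@V[:3,:3].T+V[:3,3];q=p@K.T;return q[:,:2]/q[:,2:]
E
python3 - <<'E'
from h import *
for n in ('top','side'):
    p,d=bot.camera(n);np.savez('/tmp/'+n,p=p,d=d);cv2.imwrite(f'pics/{n}1.png',p[:,:,::-1])
    for l in ('orange_flask','rest_a','timer','start_key_top','blue_flask'):
        for s in bot.silhouettes(l,n):
            w=world(n,d,np.argwhere(s['pixels'])[:,::-1])
            print(n,l,round(s['conf'],2),s['location'],np.median(w,0).round(3),w.min(0).round(3),w.max(0).round(3))
s=bot.state();print(s['clock'],s['eef_pos'],s['tcp_rot'],bot.grasp_offset)
E
```

```text
pics
top orange_flask 0.9 [258.9, 208.8] [0.499 0.169 0.092] [ 0.442  0.131 -0.005] [0.557 0.227 0.144]
top rest_a 0.98 [249.7, 278.0] [0.301 0.199 0.008] [ 0.228  0.143 -0.007] [0.375 0.257 0.065]
top rest_a 0.95 [256.3, 146.7] [0.693 0.177 0.008] [ 0.616  0.107 -0.   ] [0.776 0.251 0.065]
top rest_a 0.89 [273.5, 217.3] [0.485 0.147 0.008] [ 0.427  0.11  -0.008] [0.581 0.231 0.08 ]
top rest_a 0.78 [373.2, 206.6] [ 0.509 -0.166  0.007] [ 0.458 -0.255 -0.006] [ 0.611 -0.123  0.139]
top timer 0.83 [321.8, 162.0] [ 0.642 -0.012  0.027] [ 0.602 -0.046 -0.005] [0.69  0.02  0.053]
top timer 0.74 [256.2, 209.5] [0.5   0.169 0.093] [0.442 0.131 0.006] [0.554 0.22  0.144]
top start_key_top 0.53 [323.7, 235.6] [ 0.421 -0.02   0.016] [ 0.392 -0.05  -0.004] [0.45  0.009 0.022]
top start_key_top 0.41 [322.0, 163.3] [ 0.625 -0.014  0.048] [ 0.618 -0.023  0.043] [ 0.635 -0.006  0.053]
top blue_flask 0.61 [388.8, 196.6] [ 0.531 -0.186  0.092] [ 0.476 -0.238  0.003] [ 0.59  -0.148  0.144]
top blue_flask 0.56 [163.9, 230.2] [0.445 0.415 0.093] [ 0.416  0.398 -0.002] [0.478 0.476 0.145]
side orange_fla
[... 386 characters left out ...]
 [333.1, 267.6] [ 0.503 -0.211  0.009] [ 0.455 -0.257 -0.002] [ 0.609 -0.116  0.076]
side timer 0.78 [365.0, 228.3] [ 0.636 -0.033  0.028] [ 0.601 -0.053  0.   ] [0.68  0.013 0.053]
side start_key_top 0.47 [364.3, 227.5] [ 0.635 -0.031  0.027] [ 0.599 -0.053 -0.005] [0.681 0.056 0.053]
side start_key_top 0.21 [315.4, 187.8] [0.498 0.143 0.083] [0.448 0.126 0.   ] [0.548 0.349 0.142]
side blue_flask 0.66 [341.6, 249.8] [ 0.529 -0.212  0.083] [ 0.472 -0.246 -0.002] [ 0.595 -0.063  0.143]
side blue_flask 0.4 [315.2, 186.9] [0.496 0.144 0.087] [0.443 0.126 0.014] [0.549 0.21  0.145]
0.6 [ 0.20617907 -0.56344544  0.22263443] [ 9.84658001e-01  1.74495332e-01 -4.83879017e-06 -3.03911462e-05] 0.0187
```

```bash
python3 - <<'E'
from h import *
p=np.load('/tmp/top.npz')['p'];cv2.imwrite('pics/topc.png',cv2.resize(p[110:320,150:430,::-1],None,fx=2.8,fy=2.8,interpolation=cv2.INTER_CUBIC))
E
```

```text
(no output)
```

View pics/topc.png

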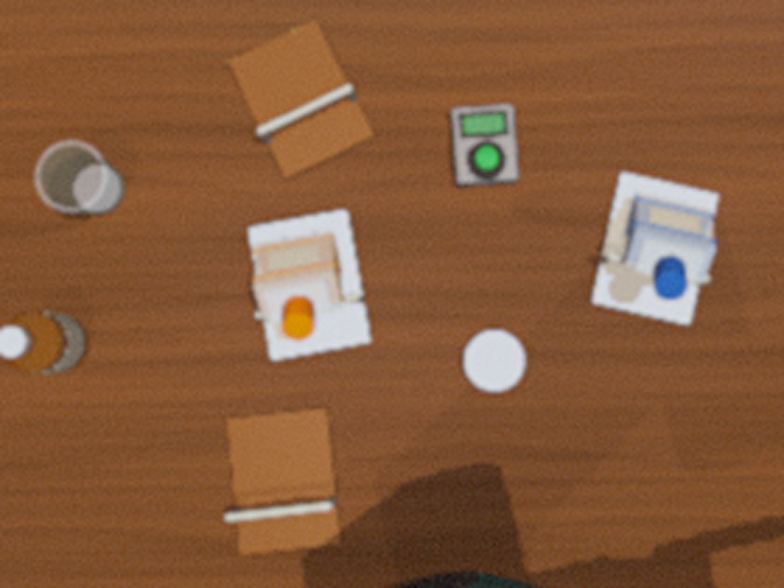

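View pics/side1.png

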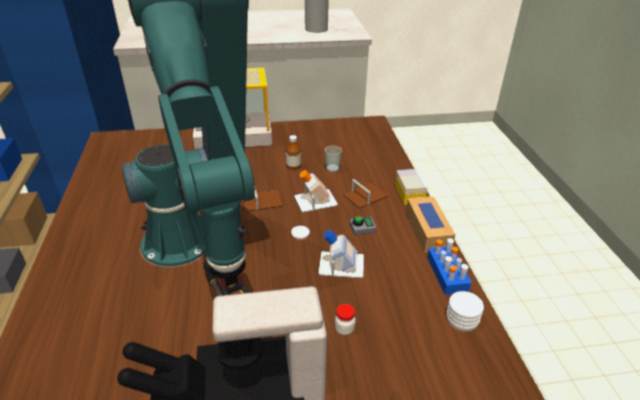

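The orange-capped flask is at about full-image px (256,210). It leans on the white rest at (260,211), which makes that rest_a. The rests at (250,278) and (256,147) are brown look-alikes, and the white rest at (383,199) holds the blue flask. The green key is at about (324,166) on the timer. Next I'll measure the poses.

```bash
python3 - <<'E'
from h import *
z=np.load('/tmp/top.npz');p,d=z['p'],z['d']
hsv=cv2.cvtColor(p,cv2.COLOR_RGB2HSV)
vv,uu=np.mgrid[:400,:640]
def get(m): return np.c_[uu[m],vv[m]]
box=(uu>235)&(uu<290)&(vv>180)&(vv<245)
# plate: white, low saturation
m=box&(hsv[...,1]<60)&(hsv[...,2]>150)
uv=get(m);w=world('top',d,uv);k=abs(w[:,2]-.008)<.006
w=w[k];r=cv2.minAreaRect((w[:,:2]*1000).astype(np.float32));print('plate',r,cv2.boxPoints(r).round(0).tolist())
cap=box&(hsv[...,0]<20)&(hsv[...,1]>200)&(hsv[...,2]>180)
w=world('top',d,get(cap));w=w[w[:,2]>.09];print('cap',len(w),w.mean(0),w.min(0),w.max(0))
a=np.cov(w[:,:2].T);e,v=np.linalg.eigh(a);print('axis',v[:,1],e)
g=(hsv[...,0]>50)&(hsv[...,0]<75)&(hsv[...,1]>180)&(hsv[...,2]>150)&(uu>300)&(uu<345)&(vv>145)&(vv<180)
uv=get(g);w=world('top',d,uv);print('green',len(w)); k=uv[:,1]>160
print('key',np.median(w[k],0),w[k].min(0),w[k].max(0),'mean',w[k].mean(0))
E
```

```text
plate ((502.0012512207031, 170.19985961914062), (141.83209228515625, 106.57234954833984), 9.815781593322754) [[423.0, 211.0], [441.0, 106.0], [581.0, 130.0], [563.0, 235.0]]
cap 52 [0.46865132 0.16546106 0.13248815] [0.44757244 0.15391027 0.11865599] [0.4792171  0.17546258 0.14445057]
axis [-0.99550532  0.09470564] [3.90551692e-05 6.62896866e-05]
green 0
  return _methods._mean(a, axis=axis, dtype=dtype,
  ret = um.true_divide(
Traceback (most recent call last):
ValueError: zero-size array to reduction operation minimum which has no identity
```

Emit:
{"name": "move_arm", "arguments": {
  "rows": [
    [[0, 0, 0, 0.09], [0, 0, 0, 0.09], [2.74, -2.7, 0, 0], [2.74, -2.7, 0, 0], [2.74, -2.7, 0, 0]]
  ],
  "jaw": 0,
  "force": 10
}}

```text
clock: 1.02
eef_pos: [0.2737, -0.4689, 0.2225]
tcp_rot: [0.996, 0.084, 0.0, -0.0]
ft_force: [0.8, -0.3, -1.0]
width: 0.658
```

Emit:
{"name": "move_arm", "arguments": {
  "rows": [
    [[2.74, -2.7, 0, 0], [2.74, -2.7, 0, 0], [2.74, -2.7, 0, 0], [2.74, -2.7, 0, 0], [2.74, -2.7, 0, 0]]
  ]
}}

```text
clock: 1.43
eef_pos: [0.3863, -0.3118, 0.2229]
tcp_rot: [0.996, 0.085, 0.0, 0.0]
ft_force: [0.9, -0.3, 0.3]
width: 0.28
```

Emit:
{"name": "move_arm", "arguments": {
  "rows": [
    [[2.74, -2.7, 0, 0], [2.74, -2.7, 0, 0], [0.46, -4.0, 0, 0], [0.46, -4.0, 0, 0], [0.46, -4.0, 0, 0]]
  ]
}}

```text
clock: 1.85
eef_pos: [0.4235, -0.1285, 0.2227]
tcp_rot: [0.996, 0.085, 0.0, -0.0]
ft_force: [0.0, 1.1, -0.4]
width: 0.003
```

Emit:
{"name": "move_arm", "arguments": {
  "rows": [
    [[0.46, -4.0, 0, 0], [0.46, -4.0, 0, 0], [0.46, -4.0, 0, 0], [0, 0, 0, 0], [0, 0, 0, 0]]
  ]
}}

```text
clock: 2.27
eef_pos: [0.4164, -0.0077, 0.2229]
tcp_rot: [0.996, 0.088, 0.0, 0.0]
ft_force: [0.3, -0.0, -0.2]
width: 0.006
```

Emit:
{"name": "move_arm", "arguments": {
  "rows": [
    [[0.5, -4.0, 0, 0], [0.5, -4.0, 0, 0], [0.5, -4.0, 0, 0], [0.45, -4.0, 0, 0], [0, 0, 0, 0]]
  ]
}}

```text
clock: 2.68
eef_pos: [0.4091, 0.156, 0.223]
tcp_rot: [0.996, 0.087, 0.001, -0.001]
ft_force: [0.4, -0.4, 0.7]
width: 0.005
```

```bash
python3 - <<'E'
from h import *
s=bot.state();print(s['eef_pos'],s['tcp_rot'])
p,d=bot.camera('wrist');cv2.imwrite('pics/w1.png',p[:,:,::-1]);np.savez('/tmp/w1',p=p,d=d)
hsv=cv2.cvtColor(p,cv2.COLOR_RGB2HSV)
vv,uu=np.mgrid[:400,:640]
m=(hsv[...,0]<20)&(hsv[...,1]>200)&(hsv[...,2]>180)
w=world('wrist',d,np.c_[uu[m],vv[m]]);w=w[(w[:,2]>.09)&(w[:,2]<.16)]
print('cap',len(w),w.mean(0),np.percentile(w,[2,98],axis=0))
E
```

```text
[0.40912021 0.15598501 0.22300496] [ 9.96205495e-01  8.70177168e-02  6.74030275e-04 -1.44024509e-03]
cap 592 [0.45352924 0.16518892 0.13236631] [[0.4447606  0.14968762 0.12657813]
 [0.46138524 0.17745732 0.13955726]]
```

View pics/w1.png

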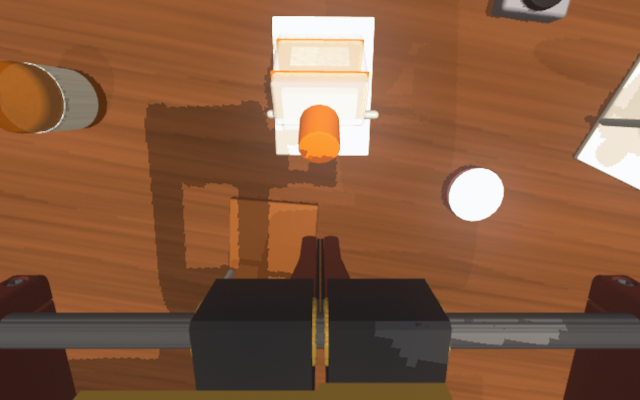

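The picture shows the orange cap at px (320,135), straight ahead of the fingertips at (320,240). The flask is square to the tool. I'll lower beside the cap.

Emit:
{"name": "move_arm", "arguments": {
  "rows": [
    [[0, -0.1, 3.9, 0], [0, 0, 3.9, 0], [0, 0, 3.9, 0], [0, 0, 0, 0], [0, 0, 0, 0]]
  ]
}}

```text
clock: 3.15
eef_pos: [0.4074, 0.1503, 0.1046]
tcp_rot: [0.996, 0.084, -0.003, 0.0]
ft_force: [1.2, 0.1, 0.4]
width: 0.007
```

Emit:
{"name": "move_arm", "arguments": {
  "rows": [
    [[0.4, 0, 0, 0], [0.4, 0, 0, 0], [0.3, 0, 0, 0], [0.3, 0, 0, 0], [0.3, 0, 0, 0]]
  ]
}}

```text
clock: 3.57
eef_pos: [0.4267, 0.1555, 0.1069]
tcp_rot: [0.996, 0.085, 0.001, -0.0]
ft_force: [0.4, -1.2, 0.1]
width: 0.01
```

Emit:
{"name": "move_arm", "arguments": {
  "rows": [
    [[0.2, 0, 0, 0], [0.2, 0, 0, 0], [0.2, 0, 0, 0], [0.2, 0, 0, 0], [0.2, 0, 0, 0]]
  ]
}}

```text
clock: 3.98
eef_pos: [0.4352, 0.157, 0.1056]
tcp_rot: [0.996, 0.085, -0.0, -0.0]
ft_force: [-0.3, 0.4, 0.6]
width: 0.005
```

Emit:
{"name": "move_arm", "arguments": {
  "rows": [
    [[0.2, 0, 0, 0], [0.2, 0, 0, 0], [0.2, 0, 0, 0], [0.2, 0, 0, 0], [0.2, 0, 0, 0]]
  ]
}}

```text
clock: 4.4
eef_pos: [0.4452, 0.1587, 0.1057]
tcp_rot: [0.996, 0.085, -0.0, -0.0]
ft_force: [0.6, -0.0, 0.2]
width: 0.006
```

```bash
cat > look.py <<'E'
from h import *
import sys
s=bot.state();print(s['clock'],s['eef_pos'])
p,d=bot.camera('wrist');cv2.imwrite(f'pics/{sys.argv[1]}.png',p[:,:,::-1])
hsv=cv2.cvtColor(p,cv2.COLOR_RGB2HSV)
vv,uu=np.mgrid[:400,:640]
m=(hsv[...,0]<20)&(hsv[...,1]>200)&(hsv[...,2]>180)
w=world('wrist',d,np.c_[uu[m],vv[m]]);w=w[(w[:,2]>.1)&(w[:,2]<.16)]
print('cap',len(w),w.mean(0),np.percentile(w,[2,98],axis=0))
E
python3 look.py w2
```

```text
4.4 [0.44521572 0.1587325  0.10567197]
cap 3775 [0.47435664 0.1689239  0.14050903] [[0.45849819 0.15629377 0.13328548]
 [0.48920886 0.18187836 0.1466164 ]]
```

View pics/w2.png

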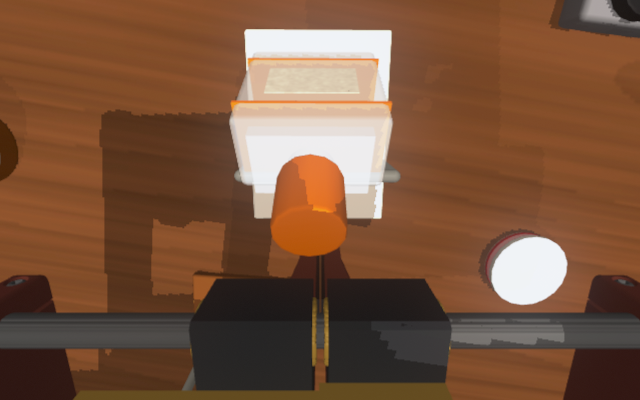

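The push is working: the cap at px (310,205) has risen to a mean z of 0.140. It is about 4 mm left of the finger centre, which is fine. I'll keep pushing.

Emit:
{"name": "move_arm", "arguments": {
  "rows": [
    [[0.2, 0, 0, 0], [0.2, 0, 0, 0], [0.2, 0, 0, 0], [0.2, 0, 0, 0], [0.2, 0, 0, 0]]
  ]
}}

```text
clock: 4.87
eef_pos: [0.4551, 0.1604, 0.1057]
tcp_rot: [0.996, 0.085, 0.0, -0.0]
ft_force: [0.1, 0.1, 0.7]
width: 0.009
```

```bash
python3 look.py w3
```

```text
4.8667 [0.45509573 0.16043582 0.10569512]
cap 3838 [0.48304379 0.17057329 0.14371272] [[0.46806018 0.15762643 0.1377044 ]
 [0.49760209 0.18389407 0.14894408]]
```

Emit:
{"name": "move_arm", "arguments": {
  "rows": [
    [[0.15, 0, 0, 0], [0.15, 0, 0, 0], [0.15, 0, 0, 0], [0.15, 0, 0, 0], [0.15, 0, 0, 0]]
  ]
}}

```text
clock: 5.33
eef_pos: [0.4624, 0.1617, 0.1057]
tcp_rot: [0.996, 0.085, 0.0, -0.0]
ft_force: [-0.3, -0.0, 0.1]
width: 0.006
```

```bash
python3 look.py w4
```

```text
5.3333 [0.46241191 0.1616674  0.10571059]
cap 1012 [0.55700735 0.18340627 0.1475876 ] [[0.54389031 0.16846475 0.14553148]
 [0.56749001 0.19815867 0.14955456]]
```

Emit:
{"name": "move_arm", "arguments": {
  "rows": [
    [[-1.0, 0, 0, 0], [-2.0, 0, 0, 0], [-2.0, 0, 0, 0], [0, 0, 0, 0], [0, 0, 0, 0]]
  ]
}}

```text
clock: 5.8
eef_pos: [0.4115, 0.1529, 0.1057]
tcp_rot: [0.996, 0.085, -0.0, 0.0]
ft_force: [-0.2, 0.9, -0.6]
width: 0.004
```

Emit:
{"name": "move_arm", "arguments": {
  "rows": [
    [[0, 0, -3.9, 0], [0, 0, -3.9, 0], [0, 0, -3.9, 0], [0, 0, 0, 0], [0, 0, 0, 0]]
  ]
}}

```text
clock: 6.22
eef_pos: [0.4161, 0.1537, 0.2253]
tcp_rot: [0.996, 0.085, 0.004, -0.0]
ft_force: [0.1, 0.1, -0.6]
width: 0.005
```

```bash
python3 look.py w5
```

```text
6.2167 [0.41613452 0.15374209 0.2252529 ]
cap 82 [0.54366697 0.18014595 0.14339603] [[0.52840244 0.16514388 0.1419396 ]
 [0.54929419 0.19394435 0.14481298]]
```

View pics/w5.png

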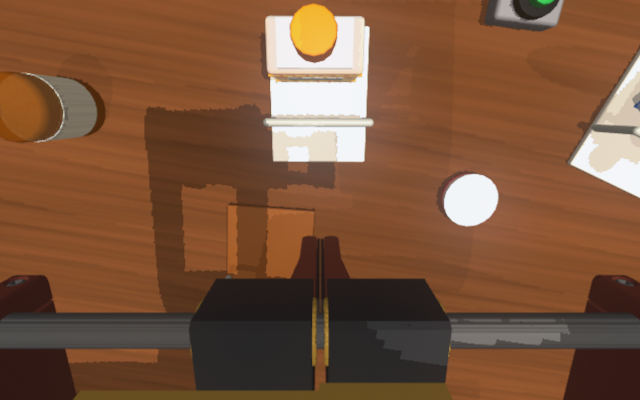

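The flask stands upright on the plate (cap px (314,30)), square to the rest. I'll go to the timer key next.

Emit:
{"name": "move_arm", "arguments": {
  "rows": [
    [[0, 4.0, 0, 0], [0, 4.0, 0, 0], [2.5, 3.0, 0, 0], [2.5, 3.0, 0, 0], [2.5, 3.0, 0, 0]]
  ]
}}

```text
clock: 6.68
eef_pos: [0.5156, -0.0031, 0.2206]
tcp_rot: [0.996, 0.085, -0.002, -0.0]
ft_force: [0.9, 1.1, 1.0]
width: 0.006
```

Emit:
{"name": "move_arm", "arguments": {
  "rows": [
    [[2.0, 1.6, 0, 0], [1.9, 0, 0, 0], [0, 0, 0, 0], [0, 0, 0, 0], [0, 0, 0, 0]]
  ]
}}

```text
clock: 7.1
eef_pos: [0.555, -0.0103, 0.2209]
tcp_rot: [0.996, 0.086, -0.002, -0.0]
ft_force: [-0.8, -0.2, -0.4]
width: 0.006
```

```bash
python3 - <<'E'
from h import *
s=bot.state();print(s['clock'],s['eef_pos'],s['tcp_rot'])
p,d=bot.camera('wrist');cv2.imwrite('pics/k1.png',p[:,:,::-1])
hsv=cv2.cvtColor(p,cv2.COLOR_RGB2HSV)
vv,uu=np.mgrid[:400,:640]
m=(hsv[...,0]>40)&(hsv[...,0]<85)&(hsv[...,1]>150)&(hsv[...,2]>80)
n,l,st,c=cv2.connectedComponentsWithStats(m.astype(np.uint8))
for i in range(1,n):
    if st[i,4]>60:
        w=world('wrist',d,np.c_[uu[l==i],vv[l==i]]);print(c[i],st[i],np.median(w,0),w.min(0),w.max(0))
E
```

```text
7.1 [ 0.55503686 -0.01034701  0.22093994] [ 9.96333787e-01  8.55266201e-02 -1.98699435e-03 -4.82778393e-04]
[337.69634703 113.52968037] [326 102  24  24 438] [ 0.62409881 -0.01422207  0.04848412] [ 0.61306949 -0.02555559  0.04558045] [ 0.63489976 -0.00287306  0.05132225]
```

View pics/k1.png

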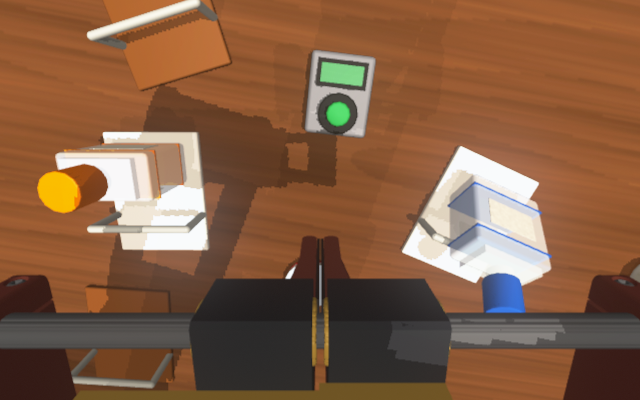

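The timer is at px (340,95) and the key at (338,113), world (0.624, -0.014), top z ≈ 0.0485. The orange flask on the left is upright and the blue one is still leaning. I'll go above the key.

Emit:
{"name": "move_arm", "arguments": {
  "rows": [
    [[3.4, 0.8, 0, 0], [3.3, 0.8, 0, 0], [0, 0, 4.0, 0], [0, 0, 4.0, 0], [0, 0, 4.0, 0]]
  ]
}}

```text
clock: 7.57
eef_pos: [0.6257, -0.0146, 0.1022]
tcp_rot: [0.996, 0.086, 0.001, 0.0]
ft_force: [0.6, 0.5, -0.7]
width: 0.006
```

Emit:
{"name": "move_arm", "arguments": {
  "rows": [
    [[0, 0, 3.5, 0], [0, 0, 0, 0], [0, 0, 0, 0], [0, 0, 0, 0], [0, 0, 0, 0]]
  ]
}}

```text
clock: 7.98
eef_pos: [0.6276, -0.0152, 0.0706]
tcp_rot: [0.996, 0.085, 0.002, 0.0]
ft_force: [-0.3, -0.4, -0.1]
width: 0.008
```

```bash
python3 - <<'E'
from h import *
s=bot.state();print(s['clock'],s['eef_pos'],s['ft_force'])
p,d=bot.camera('side');a,b=pix('side',[.624,-.014,.05])[0].astype(int)
w=np.vstack([world('side',d,np.c_[[x]*13,np.arange(b-6,b+7)]) for x in range(a-7,a+8)])
np.set_printoptions(suppress=True)
print(cv2.imwrite('pics/s2.png',cv2.resize(p[130:300,240:450,::-1],None,fx=3.5,fy=3.5,interpolation=cv2.INTER_CUBIC)))
E
```

```text
7.9833 [ 0.62762029 -0.0152112   0.07063117] [-0.27587075 -0.39973584 -0.10678358]
True
```

View pics/s2.png

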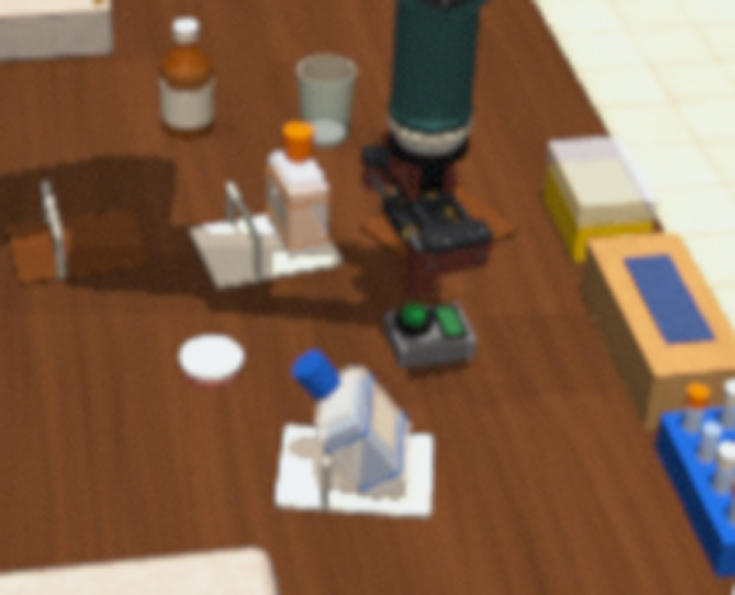

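The orange flask is upright at crop px (297,190), the blue one is still leaning, and the fingertips are just above the key at (415,315). I'll press now.

Emit:
{"name": "move_arm", "arguments": {
  "rows": [
    [[-0.3, 0, 1.0, 0], [0, 0, 0.8, 0], [0, 0, 0.3, 0], [0, 0, 0.2, 0], [0, 0, 0.2, 0]]
  ]
}}

```text
clock: 8.45
eef_pos: [0.6223, -0.0157, 0.0424]
tcp_rot: [0.996, 0.085, -0.0, -0.0]
ft_force: [-1.9, 0.3, 3.3]
width: 0.004
```

Emit:
{"name": "move_arm", "arguments": {
  "rows": [
    [[0, 0, 0.2, 0], [0, 0, 0.1, 0], [0, 0, 0, 0], [0, 0, 0, 0]]
  ]
}}

```text
clock: 8.78
eef_pos: [0.6224, -0.0157, 0.0419]
tcp_rot: [0.996, 0.085, -0.0, 0.0]
ft_force: [-6.8, 0.4, 22.0]
width: 0.007
```

The key has bottomed: 22 N at z 0.042, which is about 6 mm of travel. I'll release, rise and check.

Emit:
{"name": "move_arm", "arguments": {
  "rows": [
    [[0, 0, -0.5, 0], [0, 0, -1.0, 0], [0, 0, -4.0, 0], [0, 0, -4.0, 0], [0, 0, -4.0, 0]]
  ]
}}

```text
clock: 9.2
eef_pos: [0.6221, -0.0155, 0.1757]
tcp_rot: [0.996, 0.085, -0.001, -0.0]
ft_force: [1.0, -0.0, -0.3]
width: 0.006
```

Emit:
{"name": "move_arm", "arguments": {
  "rows": [
    [[-3.5, 0, -2.0, 0], [-3.5, 0, 0, 0], [-3.5, 0, 0, 0], [0, 0, 0, 0], [0, 0, 0, 0]]
  ]
}}

```text
clock: 9.62
eef_pos: [0.5175, -0.0335, 0.195]
tcp_rot: [0.996, 0.085, -0.0, -0.0]
ft_force: [0.4, 0.7, -0.4]
width: 0.005
```

```bash
python3 - <<'E'
from h import *
s=bot.state();print(s['clock'],s['eef_pos'],s['ft_force'])
p,d=bot.camera('wrist');cv2.imwrite('pics/f.png',p[:,:,::-1])
hsv=cv2.cvtColor(p,cv2.COLOR_RGB2HSV)
vv,uu=np.mgrid[:400,:640]
for nm,m in (('key',(hsv[...,0]>40)&(hsv[...,0]<85)&(hsv[...,1]>150)&(hsv[...,2]>80)),('orange',(hsv[...,0]<25)&(hsv[...,1]>200)&(hsv[...,2]>180)),('blue',(hsv[...,0]>100)&(hsv[...,0]<125)&(hsv[...,1]>190))):
    w=world('wrist',d,np.c_[uu[m],vv[m]]);
    if nm!='key': w=w[(w[:,2]>.1)&(w[:,2]<.16)]
    if len(w): print(nm,len(w),np.median(w,0),w.max(0))
E
```

```text
9.6167 [ 0.5174593  -0.03349473  0.19496424] [ 0.37613838  0.72694157 -0.42333219]
key 573 [ 0.62605936 -0.01463405  0.0483939 ] [ 0.63713432 -0.003577    0.05114528]
orange 418 [0.53805265 0.16902951 0.14619553] [0.55110568 0.17396118 0.14839592]
blue 605 [ 0.48851951 -0.18273518  0.13398913] [ 0.50053372 -0.16897808  0.14189966]
```

View pics/f.png

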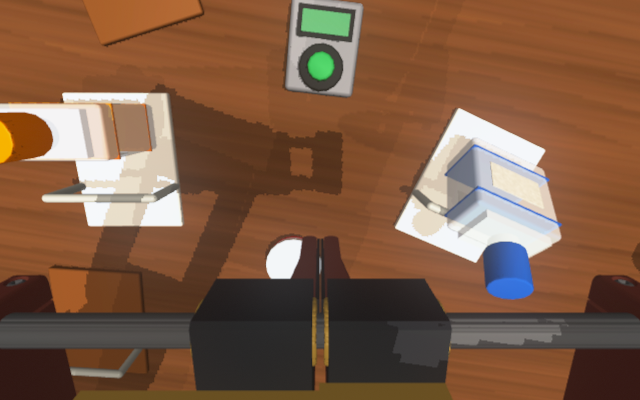

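The key is back up at z 0.048 (px (321,66)). The orange flask is upright, with its cap top at z 0.146, and the blue one is still leaning. The robot is clear, so I'm handing in.

```bash
python3 -c "
from cell import bot
print(bot.finish_job())"
```

```text
the job is handed in; nothing more can be done
None
```

The orange-capped flask now stands upright on rest_a's base plate, and I pressed the timer's green key once and let go. I handed the job in at about 9.7 s of the 48 s allowed; `finish_job` gives no verdict.

- **Flask:** I pushed slowly against the overhanging cap with the closed fingertips until the flask dropped onto its foot by itself. The last check put the cap's top at 0.146 m, which is the upright height, close to where it should stand.
- **Timer key:** I pressed until it bottomed out, about 6 mm down with 22 N on the wrist. After release, the key measured back at 0.048 m, its height before the press.
- **Other things:** In the last wrist picture the blue-capped flask is still leaning and the dish is in view. The bottle and beaker looked undisturbed in a side view just before the press. I did not check the jar again. The arm ended clear of everything.

No check failed. One reading just after the flask dropped put its cap about 18 mm too far forward, probably because it was still rocking. Later readings agreed with the expected position to within about 6 mm.

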